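# Nudge the optical filter into its cell

## Task

The dark filter holder on the bench has two round cells: one already has its filter, the other is empty, and a loose filter lies on top of the holder beside it. With the fingertips, push the loose filter along the holder's top until it drops and lies flat in the empty cell; do not pick it up or push it off the holder. Leave the seated filter in its cell and do not disturb the slide box, petri dish, dropper bottle and beaker around.

Things in the scene. Friction and masses are not known exactly. Their poses are not given: they have to be found in the camera images.
- filter_holder: dark metal plate fixed to the bench, 176 x 90 x 14 mm, lying flat, at any yaw; it stands either left or right of the microscope. Origin: centre of the underside; x along its length, y across, z up; its top is 14 mm above the origin. The +x half has two round cells, each 39 mm across and 7.5 mm deep; the -x half is a plain flat deck.
- empty_cell (a point): centre of the mouth of the empty cell, level with the holder's top, at x = +6 mm, y = 0 in the holder's frame; axes as the holder's. A light disc 25 mm across lies flush in its floor
- full_cell (a point): centre of the mouth of the cell that already has its filter, level with the holder's top, at x = +58 mm, y = 0 in the holder's frame
- loose_filter_center (a point): centre (half-way up) of the loose filter: a flat disc, 36 mm across and 10 mm thick, an aluminium mount with a dark ring and glass on top, about 30 g. It lies on the plain -x half of the holder's top, its centre 42 to 64 mm from the empty cell, towards the holder's -x end. z is the disc's axis
- seated_filter_center (a point): centre of the like filter that lies loose in the full cell; its top stands 2.5 mm above the holder's top
- microscope: the bench microscope, fixed, 308 mm long from the robot's side to the back, 142 mm wide, 338 mm high; origin under about the middle of it, x away from the robot; its eyepieces overhang towards the robot, up to 155 mm in front of the origin at 270 to 338 mm height. An obstacle: go round in front of it or above it
- slide_box: dark grey-blue slide box, 101 x 175 x 37 mm, origin at the centre of its underside; it stands at the other side of the microscope from the holder
- petri_dish: clear empty petri dish, 55 mm across, 15 mm high, origin at the centre of its underside
- dropper_bottle: dropper bottle with a black cap, 33 mm across, 95 mm high, origin at the centre of its underside
- beaker: small clear beaker with a pipette in it, about 46 mm across, 105 mm high, origin at the centre of its underside

How it is judged:
By the outcome, as a careful person would: the job done as asked, in the order asked, and still so for the second after the job is handed in, with the robot touching nothing.
It also fails if it takes over 40 s, if anything falls off the work surface, if the arm or the gripper's body presses on something with over 40 N, if the wrist force passes 120 N, or if a joint passes its speed limit or range.

## Robot

A 7-joint arm with a two-finger parallel gripper is mounted at the origin on a cart in front of the work surface, level with it; the furniture and walls round the work are solid. World frame = base frame: x ahead of the robot, y to its left, z up, the work surface at z = 0. Lengths are in mm, angles in rad, forces in N, time in s.
With the tool pointing down it reaches from about 425 to 1025 mm from the base axis. Payload 9.4 kg.
Tool frame: the origin (TCP) lies between the finger pads; the fingertips stand 11 mm ahead of it and the grasp point (between the pads) lies 8 mm behind it; z points along the fingers, x is the direction in which the jaws open and shut, and the axes are right-handed (so a half turn about z gives the same grasp; the last joint's range is limited). The gripper opens to 85 mm and grips with 20 to 120 N. Pads are 22 mm wide; open, the fingers measure 114 mm over their backs; the gripper's body (76 mm by 85 mm) begins 54 mm behind the grasp point. The pads swing forward as they close: fully open they stand 13 mm farther back than shut.
Start: joints at [-1.348, 0.599, -0.003, 1.599, 0.002, 0.943, -0.08], TCP at [214.117, 692.66, 242.275] pointing down, gripper open.
Joint ranges: [-2.57, 2.57], [-0.35, 1.97], [-1.29, 1.29], [0.11, 2.56], [-1.05, 4.19], [0.11, 1.86], [-2.63, 2.63]. Speed limits (rad/s): [2.22, 2.22, 3.01, 3.01, 3.14, 3.14, 3.14].

## Interface

Orientations are given as a unit quaternion [x, y, z, w].
In Python, from cell import r gives the robot as it stands.
- The arm moves only by the tool apply_moves, never from a script. Its argument "series" is a list of rows, each a list of 3 entries, a list of its own where there are three numbers: the turn, a rotation vector about the tool's x, y, z in degrees, then the shift along the tool's x, y, z in m, then the gripper's target within -1 to 1 (shut at 1, half-way at 0, fully open at -1). In form: [[[ax, ay, az], [tx, ty, tz], hand], ...]. A call has 1 to 12 rows; each row is the pose to reach, as a shift and turn from the pose measured when the call began, along the tool's axes at that moment; what a row does not reach only later rows make up. A row lasts 1/8 s, in which the tool goes at most 62.5 mm and 10.7 degrees, less where a joint would pass 70% of its speed; a pose out of reach is approached as far as the arm can. A call with a gripper value outside its range is refused whole. The fingers move at their own pace and stop on an object; the grip force is fixed at half the most. Time passes only in rows, so rows that repeat a pose let the fingers close. It gives the time, the measured TCP pose, the force and the opening at its end, in the units of the state.
- r.state(): the state, without advancing time (a new reading comes with each control period).
- r.snapshot(name): name is "scene" or "top"; returns the picture (420x560x3 uint8, blue, green, red); there is no depth.
- r.camera_model(name): a dict with "vertical_fov" (degrees; the focal length in pixels is half the picture's height over the tangent of half this angle, whatever the lens; pixels are square), "cx", "cy" (the principal point, pixels), "R" (3x3) and "t" (3): a world point X has camera coordinates R X + t. Camera axes: x right, y down, z forward; pixel columns grow to the right and rows downward; lengths in mm; the calibration is good to about 2 mm. A picture is of the moment at which its call begins. camera_model takes no time and is no camera call.
- r.job_done(): hands the job in, once; it reports no verdict.
Trained networks look in the newest picture that a camera, given by its name, has taken for a name from the list of things; names that differ only in an ending like _2 or _b are one class to them, and where a whole thing is asked for, a point or a joint stands for the part that bears it (a point fixed in the world has none). Each returns a list of dicts, best first, with "confidence" (0 to 1); they miss things now and then, are a little off and sometimes report something else, mostly with a low value. They report only what shows in the picture. A call takes as long as a camera call.
- r.trace(camera, target): "mask" (420x560 bool, what is visible of it).
- r.mark_of(camera, target): "point" ([x, y, z] in mm, in the coordinates of the camera as it stood for that picture, good to about 4 mm: a listed point, or the origin of a listed thing).
The state is a dict: "t": time; "joint_pos": joint angles; "qd": joint speeds; "effort": joint torques, N m; "tool_pos": TCP position; "tool_rot": TCP orientation; "force": force on the tool from outside, world axes, zero at the start; "ft_torque": the same for the moment, N m; "width": finger opening in mm.
Only numpy, scipy, OpenCV 4.12 (cv2) and the standard library are available. Lean on these libraries where they do the work, as an engineer would, in place of code of your own. Each camera call takes 0.05 s, during which the arm holds its last target. There are 200 camera calls.

## Working session

There is one attempt and no reset: what is moved stays moved. The work goes in short steps, Python scripts to look and compute and a tool call to move; the robot and the scene stay as the last step left them, time stands still between calls to the robot, and variables do not carry over. Pictures are saved under pics/ and viewed, about 8 in all and at most 12, crops included, and the job is handed in when it is done.

Besides the shell and the picture viewer there is one more tool, called after "Call:" as name([rows], argument=value, ...), one row to a line, values as JSON. apply_moves: Moves the arm, as the interface text tells. Its arguments: {"type":"object","properties":{"series":{"type":"array"}},"required":["series"]}

```bash
mkdir -p pics; cat > h.py <<'E'
import numpy as np, cv2
from cell import r
def K(n):
    m=r.camera_model(n); f=210/np.tan(np.radians(m["vertical_fov"])/2)
    return f,m["cx"],m["cy"],np.array(m["R"]),np.array(m["t"])
def world(n,p):
    f,cx,cy,R,t=K(n); return R.T@(np.array(p)-t)
def ray(n,u,v,z):
    f,cx,cy,R,t=K(n); d=R.T@np.array([(u-cx)/f,(v-cy)/f,1]); c=-R.T@t
    return c+d*(z-c[2])/d[2]
def proj(n,X):
    f,cx,cy,R,t=K(n); p=R@np.array(X)+t; return p[0]/p[2]*f+cx,p[1]/p[2]*f+cy
E
python3 - <<'E'
from h import *
s=r.state(); print({k:np.round(s[k],3) for k in ("t","tool_pos","tool_rot","force","width")})
ims=[]
for n in ("scene","top"):
    im=r.snapshot(n); cv2.imwrite(f"pics/{n}1.png",im)
    print(n,r.camera_model(n))
    for o in ("filter_holder","empty_cell","full_cell","loose_filter_center","seated_filter_center","petri_dish","dropper_bottle","beaker","slide_box","microscope"):
        print(o,[(np.round(world(n,d["point"])),round(d["confidence"],2)) for d in r.mark_of(n,o)[:2]])
E
```

```text
{'t': np.float64(0.0), 'tool_pos': array([213.972, 692.218, 241.418]), 'tool_rot': array([ 0.805,  0.594, -0.001,  0.001]), 'force': array([-0.4  , -0.245, -0.229]), 'width': np.float64(85.346)}
scene {'vertical_fov': 55.52143576026245, 'cx': 280.4147801804136, 'cy': 207.61583695165226, 'R': array([[ 0.6085193 , -0.79341739, -0.01389629],
       [-0.44197806, -0.32433138, -0.83633997],
       [ 0.65905967,  0.51507088, -0.54803498]]), 't': array([-331.84121156,  304.88609518,  657.50776678])}
filter_holder [(array([ 516., -254.,   -5.]), 0.73), (array([741., 156.,  -2.]), 0.55)]
empty_cell [(array([ 517., -259.,   13.]), 0.9)]
full_cell [(array([ 513., -307.,    6.]), 0.84), (array([518., 287.,   0.]), 0.72)]
loose_filter_center [(array([ 521., -199.,   17.]), 0.44)]
seated_filter_center [(array([ 512., -314.,    8.]), 0.59)]
petri_dish [(array([416., -52.,  -7.]), 0.7)]
dropper_bottle [(array([740., 153.,  -4.]), 0.47)]
beaker [(array([ 729., -231.,    1.]), 0.63)]
slide_box [(array([521., 286.,   2.]), 0.56)]
microscope []
top {'vertical_fov': 57.73280457451362, 'cx': 282.29300814135735, 'cy': 209.590867164055, 'R': array([[-0.00866167, -0.99994728,  0.0055144 ],
       [-0.99683   ,  0.00819825, -0.07913752],
       [ 0.07908814, -0.00618238, -0.99684846]]), 't': array([  4.47874307, 568.8091795 , 859.74269604])}
filter_holder [(array([ 523., -256.,    3.]), 0.93)]
empty_cell [(array([ 512., -260.,   13.]), 0.68)]
full_cell [(array([ 522., -315.,   16.]), 0.62)]
loose_filter_center [(array([ 523., -201.,   19.]), 0.64)]
seated_filter_center [(array([ 513., -315.,   10.]), 0.52), (array([517., 278.,  -2.]), 0.3)]
petri_dish [(array([415., -61.,   0.]), 0.76)]
dropper_bottle [(array([746., 148.,   1.]), 0.78)]
beaker [(array([ 731., -235.,    1.]), 0.62), (array([ 513., -261.,   14.]), 0.26)]
slide_box [(array([519., 278.,  -1.]), 0.58)]
microscope []
```

```bash
python3 - <<'E'
from h import *
im=cv2.imread("pics/top1.png")
u,v=map(int,proj("top",[515,-255,14])); print(u,v)
x0=max(0,min(560-200,u-100));y0=max(0,min(270,v-75)); print(x0,y0)
c=cv2.resize(im[y0:y0+150,x0:x0+200],None,fx=4,fy=4,interpolation=cv2.INTER_CUBIC)
cv2.imwrite("pics/c1.png",c)
E
```

```text
391 232
291 157
```

View pics/top1.png

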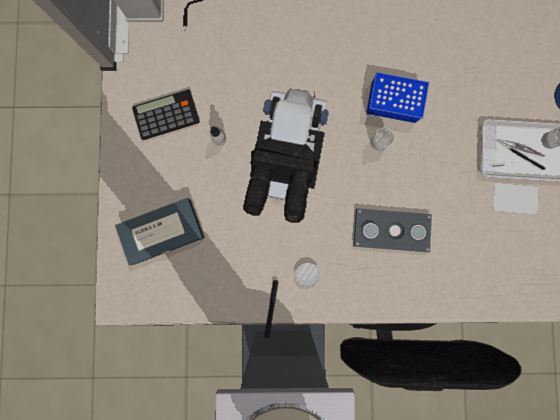

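View pics/c1.png

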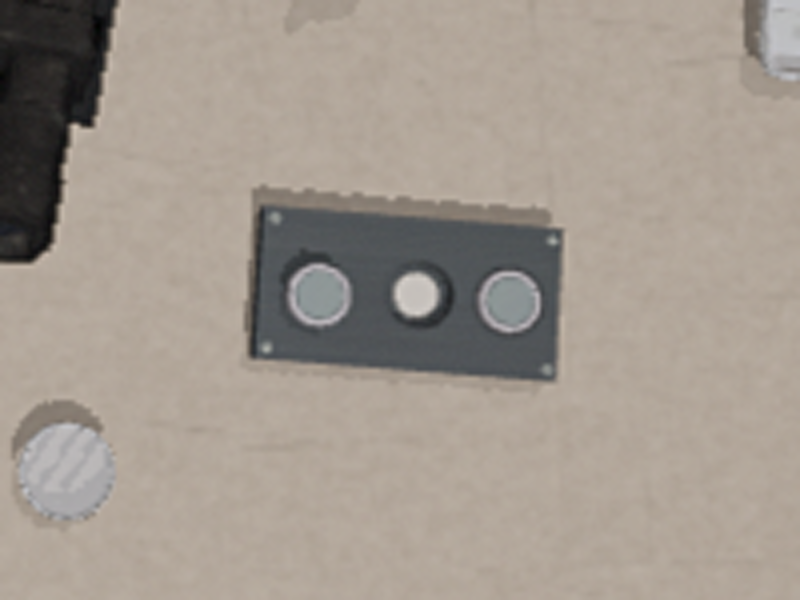

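The top view shows the holder right of the microscope. In the crop, the loose filter is at (320,295), the empty cell's light disc at (416,293) and the seated filter at (510,300). The holder corners are near (262,206), (563,230), (555,380) and (250,357).

```bash
cat > c.py <<'E'
from h import *
im=cv2.imread("pics/top1.png")
g=lambda u,v,z: ray("top",291+(u+.5)/4-.5,157+(v+.5)/4-.5,z)
c=cv2.imread("pics/c1.png")
cs=np.array([g(u,v,14) for u,v in((262,206),(563,230),(555,380),(252,357))]); print(cs.round(1), "ctr",cs.mean(0))
print(np.linalg.norm(np.diff(cs,axis=0),axis=1))
for n,u,v,z in(("loose",320,295,24),("cell",416,293,6.5),("seat",510,300,16.5)): print(n,g(u,v,z).round(1))
d=(cs[1]-cs[0]+cs[2]-cs[3]); print("yaw",np.degrees(np.arctan2(d[1],d[0])))
e=d/np.linalg.norm(d); C=cs.mean(0); print("empty from corners",C+6*e,"full",C+58*e)
from scipy.spatial.transform import Rotation as Ro
print(Ro.from_quat(r.state()["tool_rot"]).as_matrix().round(3), "cam",-K("top")[3].T@K("top")[4])
E
python3 c.py
```

```text
[[ 571.5 -173.3   14. ]
 [ 556.  -349.3   14. ]
 [ 468.7 -341.2   14. ]
 [ 483.6 -165.4   14. ]] ctr [ 519.95684085 -257.30158781   14.        ]
[176.71852629  87.62090863 176.4646194 ]
loose [ 519.  -203.5   24. ]
cell [ 520.1 -264.2    6.5]
seat [ 515.3 -315.8   16.5]
yaw -94.93444361744743
empty from corners [ 519.44074566 -263.27935041   14.        ] full [ 514.96792068 -315.08662631   14.        ]
[[ 0.295  0.955  0.   ]
 [ 0.955 -0.295 -0.   ]
 [-0.     0.    -1.   ]] cam [499.04939659   5.13052085 902.02262873]
```

View pics/scene1.png

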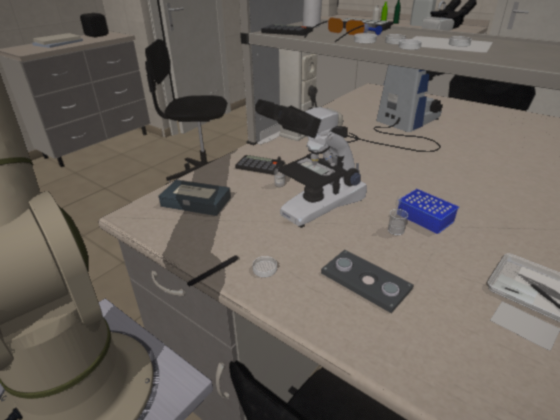

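```bash
cat > plan.py <<'E'
from h import *
from scipy.spatial.transform import Rotation as Ro
def plan(W,step=58):
    s=r.state(); p=np.array(s["tool_pos"]); R=Ro.from_quat(s["tool_rot"])
    G=Ro.from_matrix(np.array([[1,0,0],[0,-1,0],[0,0,-1.]]).T)
    print(p.round(1),"turn to goal",(R.inv()*G).as_rotvec(degrees=True).round(1))
    P=[p]+[np.array(w,float) for w in W]
    for a,b in zip(P,P[1:]):
        n=int(np.ceil(np.linalg.norm(b-a)/step))
        for i in range(1,n+1):
            q=a+(b-a)*i/n; print(q.round(0),(R.inv().apply(q-p)/1000).round(3))
E
python3 -c "
from plan import *
plan([(400,400,400),(500,150,420),(525,-60,420),(520,-160,300)])"
```

```text
[214.1 692.6 242.3] turn to goal [ 0.  -0.  72.8]
[241. 651. 265.] [-0.032  0.038 -0.023]
[267. 609. 287.] [-0.064  0.075 -0.045]
[294. 567. 310.] [-0.096  0.113 -0.068]
[320. 525. 332.] [-0.128  0.151 -0.09 ]
[347. 484. 355.] [-0.161  0.189 -0.113]
[373. 442. 377.] [-0.193  0.226 -0.135]
[400. 400. 400.] [-0.225  0.264 -0.158]
[420. 350. 404.] [-0.267  0.298 -0.162]
[440. 300. 408.] [-0.308  0.332 -0.166]
[460. 250. 412.] [-0.35   0.366 -0.17 ]
[480. 200. 416.] [-0.392  0.4   -0.174]
[500. 150. 420.] [-0.434  0.433 -0.178]
[506.  98. 420.] [-0.482  0.455 -0.178]
[512.  45. 420.] [-0.531  0.476 -0.178]
[519.  -8. 420.] [-0.579  0.498 -0.178]
[525. -60. 420.] [-0.627  0.519 -0.178]
[523. -93. 380.] [-0.66   0.528 -0.138]
[ 522. -127.  340.] [-0.692  0.536 -0.098]
[ 520. -160.  300.] [-0.724  0.544 -0.058]
```

Call:
apply_moves([
  [[0,0,4],[-0.032,0.038,-0.023],0.48],
  [[0,0,8],[-0.064,0.075,-0.045],0.48],
  [[0,0,12],[-0.096,0.113,-0.068],0.48],
  [[0,0,17],[-0.128,0.151,-0.09],0.48],
  [[0,0,22],[-0.161,0.189,-0.113],0.48],
  [[0,0,27],[-0.193,0.226,-0.135],0.48],
  [[0,0,32],[-0.225,0.264,-0.158],0.48],
  [[0,0,37],[-0.267,0.298,-0.162],0.48],
  [[0,0,42],[-0.308,0.332,-0.166],0.48],
  [[0,0,47],[-0.35,0.366,-0.17],0.48],
  [[0,0,52],[-0.392,0.4,-0.174],0.48],
  [[0,0,57],[-0.434,0.433,-0.178],0.48],
])

```text
t: 2.6
tool_pos: [500.0, 148.4, 420.7]
tool_rot: [0.991, 0.136, 0.0, -0.0]
force: [1.3, 0.5, 0.0]
width: 22.0
```

```bash
python3 -c "
from plan import *
print(r.state()['width'])
plan([(525,-60,420),(520,-160,300),(520,-160,150)])"
```

```text
22.025038250621396
[500.  148.4 420.7] turn to goal [-0.  -0.  15.7]
[506.  96. 421.] [-0.008  0.052  0.   ]
[513.  44. 420.] [-0.016  0.104  0.   ]
[519.  -8. 420.] [-0.024  0.156  0.   ]
[525. -60. 420.] [-0.032  0.207  0.001]
[523. -93. 380.] [-0.043  0.239  0.041]
[ 522. -127.  340.] [-0.053  0.271  0.081]
[ 520. -160.  300.] [-0.064  0.302  0.121]
[ 520. -160.  250.] [-0.064  0.302  0.171]
[ 520. -160.  200.] [-0.064  0.302  0.221]
[ 520. -160.  150.] [-0.064  0.302  0.271]
```

Call:
apply_moves([
  [[0,0,4],[-0.008,0.052,0],0.48],
  [[0,0,8],[-0.016,0.104,0],0.48],
  [[0,0,12],[-0.024,0.156,0],0.48],
  [[0,0,15.7],[-0.032,0.207,0],0.48],
  [[0,0,15.7],[-0.043,0.239,0.041],0.48],
  [[0,0,15.7],[-0.053,0.271,0.081],0.48],
  [[0,0,15.7],[-0.064,0.302,0.121],0.48],
  [[0,0,15.7],[-0.064,0.302,0.171],0.48],
  [[0,0,15.7],[-0.064,0.302,0.221],0.48],
  [[0,0,15.7],[-0.064,0.302,0.271],0.48],
  [[0,0,15.7],[-0.064,0.302,0.321],0.48],
  [[0,0,15.7],[-0.064,0.302,0.321],0.48],
])

```text
t: 4.1
tool_pos: [518.5, -159.1, 97.2]
tool_rot: [1.0, -0.001, -0.002, -0.001]
force: [0.5, 0.1, -0.0]
width: 21.9
```

```bash
python3 -c "
from plan import *
plan([(519,-160,40)])
c=r.snapshot('scene'); cv2.imwrite('pics/s2.png',c)
u,v=map(int,proj('scene',[519,-200,30])); x0=min(u-80,400)
cv2.imwrite('pics/s2c.png',cv2.resize(c[v-75:v+45,x0:x0+160],None,fx=5,fy=5,interpolation=cv2.INTER_CUBIC))"
```

```text
[ 518.5 -159.1   97.2] turn to goal [-0.1  0.3 -0.1]
[ 519. -160.   40.] [0.001 0.001 0.057]
```

View pics/s2c.png

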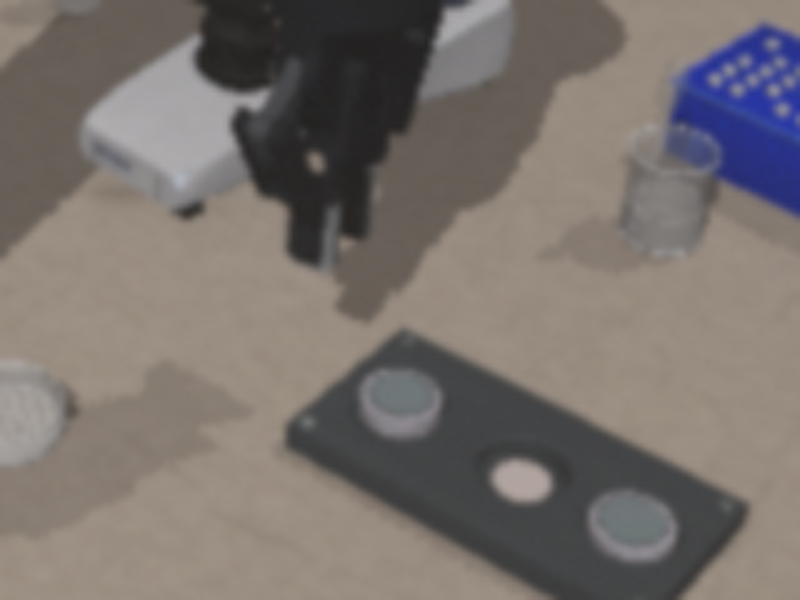

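The gripper hangs behind the loose filter (crop about (400,400)) on the side away from the cell, and the way down is clear.

Call:
apply_moves([
  [[0,0.3,0],[0.001,0,0.04],0.48],
  [[0,0.3,0],[0.001,0,0.06],0.48],
  [[0,0.3,0],[0.001,0,0.069],0.48],
  [[0,0.3,0],[0.001,0,0.069],0.48],
])

```text
t: 4.65
tool_pos: [521.2, -159.8, 31.4]
tool_rot: [1.0, -0.001, 0.002, -0.0]
force: [0.0, -0.3, 0.1]
width: 22.2
```

```bash
python3 -c "
from plan import *
plan([(519,-180,28)])
c=r.snapshot('scene')
u,v=map(int,proj('scene',[519,-200,30])); x0=min(u-80,400)
cv2.imwrite('pics/s3c.png',cv2.resize(c[v-60:v+60,x0:x0+160],None,fx=5,fy=5,interpolation=cv2.INTER_CUBIC))"
```

```text
[ 521.2 -159.8   31.4] turn to goal [-0.  -0.3 -0.1]
[ 519. -180.   28.] [-0.002  0.02   0.003]
```

View pics/s3c.png

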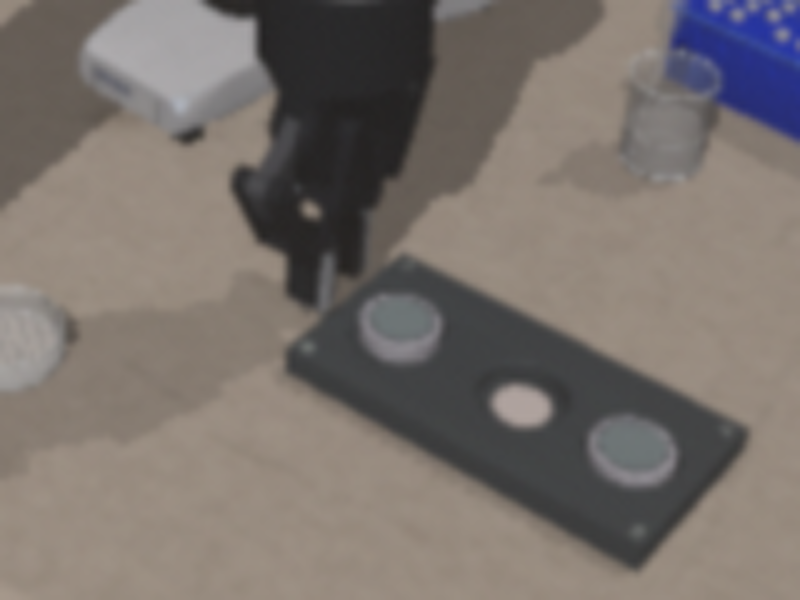

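```bash
python3 -c "
from plan import *
for i in range(3): print(r.state()['tool_pos'],r.state()['joint_pos']); r.snapshot('top')
x0=min(int(proj('scene',[519,-200,30])[0])-80,400); v0=int(proj('scene',[519,-200,30])[1])-60
for X in [(506,-171,18),(506,-149,18),(536,-171,18),(519,-203.5,24),(519.6,-263.8,6.5)]:
  u,v=proj('scene',X); print(X,(u-x0)*5,(v-v0)*5)
"
```

```text
[ 521.2229251  -159.82014552   31.56648391] [ 0.0414813   0.72880102  0.22767184  2.16922264 -0.55350388  0.29348186
  0.74480233]
[ 521.21933478 -159.83007105   31.60346268] [ 0.04145478  0.72870222  0.22766679  2.16935675 -0.55362573  0.29323719
  0.74492924]
[ 521.14131331 -159.73448326   31.49767229] [ 0.0414327   0.72884759  0.22750242  2.16951288 -0.55376063  0.29305105
  0.74501296]
(506, -171, 18) 331.1188194333249 314.8140218139301
(506, -149, 18) 289.49707622077796 295.67081054987625
(536, -171, 18) 365.61892872126805 279.95220627950573
(519, -203.5, 24) 410.4150261430874 317.8418831885597
(519.6, -263.8, 6.5) 530.7735715893841 403.2207747640885
```

Call:
apply_moves([
  [[0,0,0],[-0.002,0.0,0.003],0.48],
  [[0,0,0],[-0.002,0.005,0.003],0.48],
  [[0,0,0],[-0.002,0.01,0.003],0.48],
  [[0,0,0],[-0.002,0.01,0.003],0.48],
])

```text
t: 5.35
tool_pos: [519.0, -170.5, 28.3]
tool_rot: [1.0, -0.001, 0.003, -0.0]
force: [-0.4, 0.4, -0.5]
width: 22.1
```

Call:
apply_moves([
  [[0,0,0],[0,0.004,0],0.48],
  [[0,0,0],[0,0.008,0],0.48],
  [[0,0,0],[0,0.012,0],0.48],
  [[0,0,0],[0,0.016,0],0.48],
  [[0,0,0],[0,0.02,0],0.48],
  [[0,0,0],[0,0.024,0],0.48],
  [[0,0,0],[0,0.028,0],0.48],
  [[0,0,0],[0,0.032,0],0.48],
  [[0,0,0],[0,0.036,0],0.48],
  [[0,0,0],[0,0.038,0],0.48],
])

```text
t: 6.6
tool_pos: [518.9, -208.8, 28.3]
tool_rot: [1.0, -0.001, 0.003, -0.0]
force: [-0.4, 0.5, -0.3]
width: 22.5
```

```bash
cat > look.py <<'E'
from plan import *
import sys
print(r.state()['tool_pos'],r.state()['force'])
c=r.snapshot('scene'); t=r.snapshot('top')
u,v=map(int,proj('scene',[519,-240,20])); x0=min(u-50,460)
a=cv2.resize(c[v-50:v+50,x0:x0+100],(400,400),interpolation=cv2.INTER_CUBIC)
u,v=map(int,proj('top',[519,-255,14]))
b=cv2.resize(t[v-40:v+40,u-40:u+40],(400,400),interpolation=cv2.INTER_CUBIC)
cv2.imwrite(f'pics/{sys.argv[1]}.png',np.hstack([a,b]))
E
python3 look.py p4
```

```text
[ 518.93042651 -208.83867067   28.32217215] [-0.36057899  0.46236996 -0.26728138]
```

View pics/p4.png

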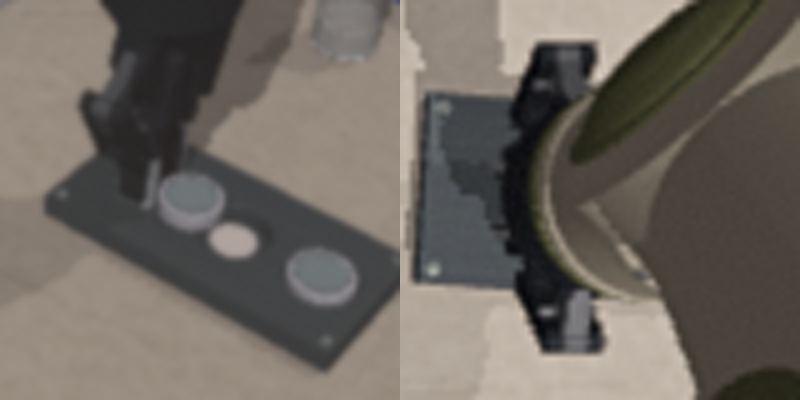

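The disc is cradled by the fingertips at (191,196), half-way to the cell at (234,240). The push is tracking well.

Call:
apply_moves([
  [[0,0,0],[0,0.004,0],0.48],
  [[0,0,0],[0,0.008,0],0.48],
  [[0,0,0],[0,0.012,0],0.48],
  [[0,0,0],[0.0005,0.016,0],0.48],
  [[0,0,0],[0.0005,0.02,0],0.48],
  [[0,0,0],[0.0005,0.023,0],0.48],
  [[0,0,0],[0.0005,0.026,0],0.48],
  [[0,0,0],[0.0005,0.028,0],0.48],
  [[0,0,0],[0.0005,0.03,0],0.48],
  [[0,0,0],[0.0005,0.03,0],0.48],
])

```text
t: 7.95
tool_pos: [519.3, -239.0, 28.3]
tool_rot: [1.0, -0.001, 0.003, -0.0]
force: [-0.5, -0.3, -0.6]
width: 21.8
```

```bash
python3 look.py p5
```

```text
[ 519.31601625 -238.98747365   28.30918892] [-0.52903105 -0.29692617 -0.63920674]
```

View pics/p5.png

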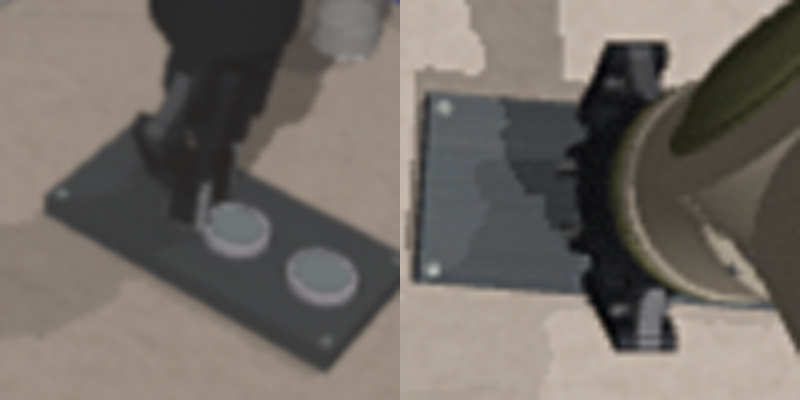

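The filter at (237,229) now shows about the same side height as the seated one, so it looks to have dropped in. I'll back off, lift and check.

Call:
apply_moves([
  [[0,0,0],[0,-0.006,0],0.48],
  [[0,0,0],[0,-0.016,-0.005],0.48],
  [[0,0,0],[0,-0.03,-0.04],0.48],
  [[0,0,0],[0,-0.04,-0.09],0.48],
  [[0,0,0],[0,-0.04,-0.15],0.48],
  [[0,0,0],[0,-0.04,-0.21],0.48],
  [[0,0,0],[-0.03,-0.04,-0.26],0.48],
  [[0,0,0],[-0.06,-0.05,-0.3],0.48],
  [[0,0,0],[-0.06,0.0,-0.32],0.48],
  [[0,0,0],[-0.06,0.0,-0.32],0.48],
])

```text
t: 9.3
tool_pos: [457.6, -240.8, 350.3]
tool_rot: [1.0, -0.003, 0.005, 0.001]
force: [-0.6, 0.6, -1.1]
width: 22.4
```

```bash
python3 look.py p6
```

```text
[ 457.62265535 -240.84209601  350.26869536] [-0.63360671  0.57738156 -1.10101077]
```

View pics/p6.png

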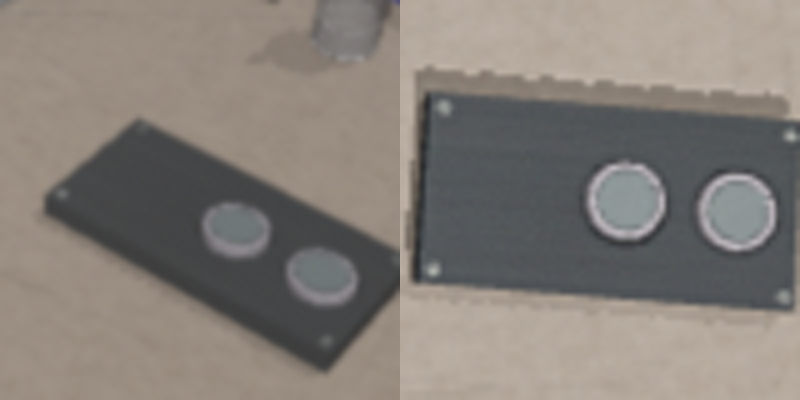

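Both filters show with an even dark gap round them. I'll triangulate the two heights to be sure.

```bash
cat > tri.py <<'E'
from h import *
def cen(n,X):
    im=cv2.resize(r.snapshot(n),None,fx=4,fy=4,interpolation=cv2.INTER_CUBIC); u,v=proj(n,X)
    h=cv2.cvtColor(im,cv2.COLOR_BGR2HSV).astype(int)
    m=((h[...,0]>60)&(h[...,0]<110)&(h[...,2]>100)).astype(np.uint8)   # greenish glass
    _,_,st,ce=cv2.connectedComponentsWithStats(m)
    ok=[i for i in range(1,len(st)) if 300<st[i,4]<6000]
    i=min(ok,key=lambda i:np.hypot(*(ce[i]-[4*u,4*v])))
    return (ce[i]+.5)/4-.5, st[i]
for nm,X in(("new",(519.6,-263.8,16.5)),("seat",(515,-315.5,16.5))):
    P=[];q=[]
    for n in("scene","top"):
        f,cx,cy,R,t=K(n); P.append(np.diag([1,1,1.])@np.array([[f,0,cx],[0,f,cy],[0,0,1]])@np.c_[R,t])
        c,s=cen(n,X); q.append(c); print(nm,n,c.round(1),s[2:])
    Y=cv2.triangulatePoints(*P,*[a.reshape(2,1) for a in q]).ravel(); print((Y[:3]/Y[3]).round(1))
    print("at z16.5 (scene/top):",ray("scene",*q[0],16.5).round(1),ray("top",*q[1],16.5).round(1))
E
python3 tri.py
```

```text
new scene [368.6 275.9] [  52   37 1407]
new top [395.9 229.5] [  49   49 1805]
[ 519.  -261.8   17.3]
at z16.5 (scene/top): [ 517.9 -259.9   16.5] [ 520.6 -264.1   16.5]
seat scene [390.  287.7] [  54   40 1609]
seat top [418.1 231.8] [  49   49 1818]
[ 513.4 -313.4   17.4]
at z16.5 (scene/top): [ 512.2 -311.6   16.5] [ 514.8 -315.8   16.5]
```

```bash
python3 -c "
from h import *
for n,o in (('top','petri_dish'),('top','beaker'),('top','dropper_bottle'),('top','slide_box')): print(o,[world(n,d['point']).round() for d in r.mark_of(n,o)[:1]])
print(r.state()['t']); r.job_done()"
```

```text
petri_dish [array([416., -57.,  -0.])]
beaker [array([ 731., -236.,   -1.])]
dropper_bottle [array([742., 149.,   0.])]
slide_box [array([517., 279.,   1.])]
9.8
the job is handed in; nothing more can be done
```

The loose filter is in the empty cell, and I handed the job in at 9.8 s. I pushed it along the holder's top with the fingertips held 22 mm apart, so they cradled the disc. I then backed off and lifted clear to 350 mm.

**Filter seated:** the two cameras together put the pushed filter's top at z 17.3 mm and the seated filter's at 17.4 mm. The top should be at 16.5 mm, so both agree within the calibration error. The centres are 52 mm apart, matching the cell spacing, and the pushed filter's centre is within about 1 mm of the cell centre in the top camera.

**Neighbours:** the seated filter is still in its cell. The petri dish, beaker, dropper bottle and slide box read within 4 mm of their first positions, which is the detector's noise.

**Disagreements:**
- The scene camera reads about 4–5 mm off the top camera, equally for both filters, so I relied on relative positions.
- On the first descent the arm stopped about 3 mm high, and I corrected that before pushing.

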